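Set the kettle going for tea

TASK

The kettle on the worktop has been filled for tea: with the fingertips push its open lid down until it is fully shut, then lightly press the middle one of the three round keys on its base (the tea temperature) all the way down and let it come back up, and last switch the kettle on by pressing down the raised end of the rocker switch beside the keys until it tips over and stays. Press gently and keep the kettle seated where it is on its base; leave the two other round keys and the things standing around alone, and pick nothing up.

Things in the scene. Friction and masses are not known exactly. Their poses are not given: they have to be found in the camera images.
- kettle_base: black power base, fixed: round stand 166 mm across, 22 mm high, console beside it (74 x 196 mm, top 26 mm up). Origin on the worktop below the stand's centre; its -x points to the console (the robot's right, up to 17 deg askew), its +y to the robot. On the console, in a row at x = -125 mm: grey rocker 26 wide, 44 long (x) at y = +60 mm; round grey keys 19 mm across at y = +10, -30, -70 mm
- kettle: steel jug kettle, 133 mm across, 147 mm high with lid shut, 1 to 1.4 kg, loose over a low seat on the base (underside 22 mm above the worktop, about 5 mm of sideways play). Origin at the centre of its underside, z up. Black handle and lid hinge on its +y side (turned to the robot and to the left; handle out to 122 mm from the axis, up to 136 mm high), spout on its -y side (out to 82 mm)
- lid_hinge (a point): the middle of the lid's hinge axis, on the kettle 58 mm from its centre towards the kettle's +y and 136 mm above its underside; the hinge axis runs along the kettle's x. Axes as the kettle's
- kettle_lid (a joint): lid opening in rad: 0 = fully shut, level on the rim; 1.4 = open stop. Stiff hinge: the lid stays where it is left and yields to 1 to 2 N near its free edge. It is a flat black disc 109 mm across, outer (upper) face 10 mm above the hinge axis when shut, small tab at the free edge 118 mm from the hinge; open, it stands on edge with its outer face towards the handle (kettle's +y)
- lid_top (a point): centre of the lid's outer (upper) face, 58 mm from the hinge axis; moves with the lid, axes as the kettle's when the lid is shut
- lid_edge (a point): point on the plane of the lid's outer face above the tab at the free edge, 112 mm from the hinge axis; moves with the lid
- key_far (a joint): travel (m) of the round key farthest from the robot, 0 = up, 0.004 = fully down; to be left alone
- key_mid (a joint): travel of the middle round key (m), 0 = up, 0.004 = fully down; springs back up; needs 1 N to start and 3 N to hold down fully
- key_near (a joint): travel (m) of the round key nearest the robot, next to the rocker switch, 0 = up, 0.004 = fully down; to be left alone
- key_mid_top (a point): centre of the top of the middle key, 6 mm above the console and 32 mm above the worktop when the key is up
- rocker (a joint): tipping of the rocker switch (rad) about its middle, 27 mm above the worktop, on an axis along the base's y: 0 = off, its outer end (base's -x, away from the kettle) raised about 9 mm, other half level; 0.4 = on, outer half level, other end raised. Over-centre: snaps over past 0.2 and stays; about 2 N on the raised end tips it
- rocker_end (a point): a point on the upper face of the rocker's outer half, 16 mm from its axis towards the base's -x: the place to press; about 36 mm above the worktop when off, 29 mm when on
- mug: two-coloured mug, 86 mm across, 88 mm high; bystander, origin at the centre of its underside
- tea_box: tea carton, 65 x 68 x 150 mm; bystander, origin at the centre of its underside
- jam_jar: jam jar with a lid, 64 mm across, 90 mm high; bystander, origin at the centre of its underside
- sugar_canister: square canister with a wooden lid, 102 x 102 x 140 mm; bystander, origin at the centre of its underside
- shot_glass: small glass, 48 mm across, 61 mm high; bystander, origin at the centre of its underside
- spreader: spreading knife 218 mm long lying on the worktop to the left; bystander

How it is judged:
On the way, in this order (a step that is already met when the one before it is completed fails the run):
1. the lid is fully shut (value of joint kettle_lid below 0.05 rad), for 0.2 s.
2. with the lid shut, the middle round key is pressed down (value of joint key_mid above 0.003 m and contact force between the fingers and key_mid above 0.5 N and value of joint kettle_lid below 0.05 rad), for 0.05 s.
3. the middle key has been let up again with the rocker still off (value of joint key_mid below 0.001 m and value of joint rocker below 0.1 rad), for 0.05 s.
4. the rocker switch is tipped on (value of joint rocker above 0.34 rad and value of joint kettle_lid below 0.05 rad), for 0.1 s.
At the end, for the whole second after the job is handed in: the lid is shut (within 0.05 rad), the rocker switch is on (over 0.34 rad), all three round keys are up (within 1 mm), and the kettle stands upright and at rest on its base (within 8 mm of the base's centre) (all of step 4 and value of joint each of key_mid, key_far, key_near below 0.001 m and horizontal distance between kettle and kettle_base below 0.008 m and angle between kettle's own z axis and vertical below 0.03 rad and height (world z) of kettle below 0.026 m and linear speed of kettle below 0.02 m/s); the robot touches nothing.
It fails at once if the far or the near round key is pressed (over 2 mm) (value of joint any of key_far, key_near above 0.002 m).
It fails at once if the kettle is lifted off, knocked off or tipped on its base (height (world z) of kettle above 0.032 m or horizontal distance between kettle and kettle_base above 0.012 m or angle between kettle's own z axis and vertical above 0.12 rad).
It fails at once if the kettle or its lid is pressed harder than 45 N (contact force between the fingers and kettle above 45 N).
It fails at once if the console or a control on it is pressed harder than 45 N (contact force between the fingers and kettle_base above 45 N).
It fails at once if a thing standing around is moved more than 15 mm (distance of any of mug, tea_box, jam_jar, sugar_canister, shot_glass, spreader from where it was at the start of the episode above 0.015 m).
It also fails if it takes over 54 s, if anything falls off the work surface, if the arm or the gripper's body presses on something with over 40 N, if the wrist force passes 120 N, or if a joint passes its speed limit or range.

ROBOT

A 6-joint arm with a two-finger parallel gripper is mounted at the origin on a cart in front of the work surface, level with it; the furniture and walls round the work are solid. World frame = base frame: x ahead of the robot, y to its left, z up, the work surface at z = 0. Lengths are in m, angles in rad, forces in N, time in s.
With the tool pointing down it reaches from about 0.275 to 0.75 m from the base axis. Payload 10.2 kg.
Tool frame: the origin (TCP) lies where the fingers leave the gripper's body, on its centre line; the fingertips stand 64 mm ahead of it and the grasp point (between the pads) lies 45 mm ahead of it; z points along the fingers, y is the line along which they close (so a half turn about z gives the same grasp; the last joint's range is limited). The gripper opens to 88 mm and grips with 3 to 60 N. Pads are 18 mm wide; open, the fingers measure 123 mm over their backs; the gripper's body (75 mm by 187 mm) begins 45 mm behind the grasp point.
Start: joints at [-1.524, 0.313, 1.498, -0, 1.331, -0.223], TCP at [0.14, -0.506, 0.303] pointing down, gripper open.
Joint ranges: [-2.94, 2.94], [-0.97, 2.17], [0.19, 2.56], [-1.23, 4.37], [0.02, 3.11], [-2.88, 2.88]. Speed limits (rad/s): [2.39, 2.39, 3.01, 3.14, 3.14, 3.14].

INTERFACE

Orientations are given as a unit quaternion [w, x, y, z].
In Python, from bench import manip gives the robot as it stands. The module is installed in compiled form; this text tells all that it offers.
- The arm moves only by the tool apply_moves, never from a script. Its argument "motion" is a list of rows, each a list of 7 numbers: the closure, from -1 (fully open) to 1 (shut), then the shift along the tool's x, y, z in m, then the turn, a rotation vector about the tool's x, y, z in degrees. In form: [[gripper, tx, ty, tz, wx, wy, wz], ...]. A call has 1 to 20 rows; each row is the pose to reach, as a shift and turn from the pose commanded when the call began, along the tool's axes at that moment; what a row does not reach only later rows make up. A row lasts 1/12 s, in which the tool goes at most 41.7 mm and 7.16 degrees, less where a joint would pass 70% of its speed; a pose out of reach is approached as far as the arm can. A call with a gripper value outside its range is refused whole. The fingers move at their own pace and stop on an object; "force" is the grip in N (left out, the last holds). Time passes only in rows, so rows that repeat a pose let the fingers close. It gives the time, the measured TCP pose, the force, the opening and the grip force at its end, in the units of the state.
- manip.get_obs(): the state, without advancing time (a new reading comes with each control period).
- manip.camera(name): name is "scene" or "top"; returns (picture, depth): 420x560x3 uint8, blue, green, red; 420x560 float32, m along the optical axis (not along the pixel's ray), 0 where there is no reading.
- manip.camera_info(name): a dict with "intrinsics" (3x3 intrinsics, pixels), "dist" ([k1, k2, p1, p2, k3] as OpenCV has them; the pictures are not rectified), "R" (3x3) and "t" (3): a world point X has camera coordinates R X + t. Camera axes: x right, y down, z forward; pixel columns grow to the right and rows downward; lengths in m; the calibration is good to about 2 mm. A picture is of the moment at which its call begins. camera_info takes no time and is no camera call.
- manip.job_done(): hands the job in; it is judged then, once.
Trained networks look in the newest picture that a camera, given by its name, has taken for a name from the list of things; names that differ only in an ending like _2 or _b are one class to them, and where a whole thing is asked for, a point or a joint stands for the part that bears it (a point fixed in the world has none). Each returns a list of dicts, best first, with "p" (0 to 1); they miss things now and then, are a little off and sometimes report something else, mostly with a low value. They report only what shows in the picture. A call takes as long as a camera call.
- manip.find_in(label, camera): "extent" ([left, top, right, bottom] in pixels, round what is visible of it).
- manip.masks_of(label, camera): "pixels" (420x560 bool, what is visible of it) and "extent" ([left, top, right, bottom] in pixels, round what is visible of it).
- manip.pinpoint(label, camera): "centre" ([column, row] in pixels: a listed point, or the origin of a listed thing).
The state is a dict: "time": time; "joint_positions": joint angles; "joint_vel": joint speeds; "effort": joint torques, N m; "tcp_pos": TCP position; "orientation": TCP orientation; "ft_force": force on the tool from outside, world axes, zero at the start; "ft_torque": the same for the moment, N m; "grip_width": opening from 0.0 (shut) to 1.0 (fully open); "grip_force": force on a finger pad.
Only numpy, scipy, OpenCV 4.12 (cv2) and the standard library are available. Lean on these libraries where they do the work, as an engineer would, in place of code of your own. Each camera call takes 0.05 s, during which the arm holds its last target. There are 200 camera calls.

## Working session

There is one attempt and no reset: what is moved stays moved. The work goes in short steps, Python scripts to look and compute and a tool call to move; the robot and the scene stay as the last step left them, time stands still between calls to the robot, and variables do not carry over. Pictures are saved under pics/ and viewed, at most 10 in all, crops included, and the job is handed in when it is done.

Besides the shell and the picture viewer there is one more tool, called as name([rows], argument=value, ...), one row to a line, values as JSON. apply_moves: Moves the arm, as the interface text tells. Its arguments: {"type":"object","properties":{"motion":{"type":"array","items":{"type":"array","items":{"type":"number"}}},"force":{"type":"number"}},"required":["motion"]}

```bash
mkdir -p pics; cat > h.py <<'E'
import numpy as np, cv2
from bench import manip
def ray(cam,uv):
    i=manip.camera_info(cam);K=np.array(i["intrinsics"]);R=np.array(i["R"]);t=np.array(i["t"])
    p=cv2.undistortPoints(np.array([[uv]],float),K,np.array(i["dist"]))[0,0]
    return -R.T@t, R.T@np.array([p[0],p[1],1.]), R,t
def at_z(cam,uv,z):
    o,d,_,_=ray(cam,uv); return o+d*(z-o[2])/d[2]
def at_d(cam,uv,dep):
    o,d,_,_=ray(cam,uv); return o+d*dep
def proj(cam,X):
    i=manip.camera_info(cam)
    return cv2.projectPoints(np.array(X,float).reshape(-1,3),cv2.Rodrigues(np.array(i["R"]))[0],np.array(i["t"]),np.array(i["intrinsics"]),np.array(i["dist"]))[0][:,0]
def cloud(cam,dep):
    i=manip.camera_info(cam);K=np.array(i["intrinsics"]);R=np.array(i["R"]);t=np.array(i["t"])
    v,u=np.mgrid[:420,:560];p=cv2.undistortPoints(np.stack([u,v],-1).reshape(-1,1,2).astype(float),K,np.array(i["dist"]))[:,0]
    P=np.c_[p,np.ones(len(p))]*dep.reshape(-1,1)
    return ((P-t)@R).reshape(420,560,3)
E
cat > look.py <<'E'
import sys
from h import *
np.set_printoptions(precision=4,suppress=True)
for c in ["scene","top"]:
    im,d=manip.camera(c); cv2.imwrite(f"pics/{c}0.png",im); np.save(f"{c}_d.npy",d)
    for l in ["kettle_base","kettle","lid_hinge","lid_top","lid_edge","key_mid_top","rocker_end"]:
        for r in manip.pinpoint(l,c)[:2]:
            uv=r["centre"]; u,v=int(round(uv[0])),int(round(uv[1]))
            dd=d[min(max(v,0),419),min(max(u,0),559)]
            z={"kettle_base":0,"kettle":.022,"lid_hinge":.158,"key_mid_top":.032,"rocker_end":.036}.get(l)
            print(c,l,round(r["p"],2),np.round(uv,1),"depth:",at_d(c,uv,dd),"z:",at_z(c,uv,z) if z is not None else "")
s=manip.get_obs();print(s["time"],s["tcp_pos"],s["orientation"],s["ft_force"],s["grip_width"])
E
python3 look.py
```

```text
scene kettle_base 0.59 [324.7 219.6] depth: [ 0.5183 -0.0001  0.0568] z: [ 0.5548 -0.0984  0.    ]
scene kettle 0.95 [320.8 215.9] depth: [ 0.5384 -0.0209  0.0542] z: [ 0.5602 -0.0776  0.022 ]
scene lid_hinge 0.57 [382.4 196. ] depth: [ 0.428  -0.3173  0.0132] z: [ 0.3649 -0.0052  0.158 ]
scene lid_hinge 0.56 [327.9 183.3] depth: [ 0.5225 -0.0277  0.1572] z: [ 0.5218 -0.026   0.158 ]
scene lid_edge 0.64 [324.3 145.2] depth: [ 0.5551 -0.0767  0.2488] z: 
scene rocker_end 0.52 [360.3 199.2] depth: [ 0.478  -0.2181  0.0342] z: [ 0.4771 -0.2144  0.036 ]
top kettle 0.69 [331.6 245.5] depth: [ 0.5544 -0.0886  0.0418] z: [ 0.5623 -0.0892  0.022 ]
top kettle 0.59 [373.5 250. ] depth: [ 0.5645 -0.2101  0.0316] z: [ 0.5683 -0.2111  0.022 ]
top lid_hinge 0.66 [316.  239.1] depth: [ 0.5139 -0.042   0.1718] z: [ 0.5195 -0.0419  0.158 ]
top lid_edge 0.61 [334.4 215.3] depth: [ 0.553  -0.0789  0.2519] z: 
top key_mid_top 0.39 [374.4 246.5] depth: [ 0.5762 -0.2117  0.0303] z: [ 0.5755 -0.2116  0.032 ]
0.8 [ 0.1399 -0.506   0.3027] [ 0.      0.9909  0.1345 -0.    ] [-0.156   0.719  -0.3704] 0.9993343563660867
```

```bash
python3 - <<'E'
import cv2
a=cv2.imread("pics/top0.png")
cv2.imwrite("pics/topA.png",a)
c=cv2.resize(a[150:350,250:450],None,fx=3,fy=3,interpolation=cv2.INTER_CUBIC);cv2.imwrite("pics/topcrop.png",c)
b=cv2.imread("pics/scene0.png")
cv2.imwrite("pics/sceneA.png",b)
E
```

```text
(no output)
```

View pics/topcrop.png

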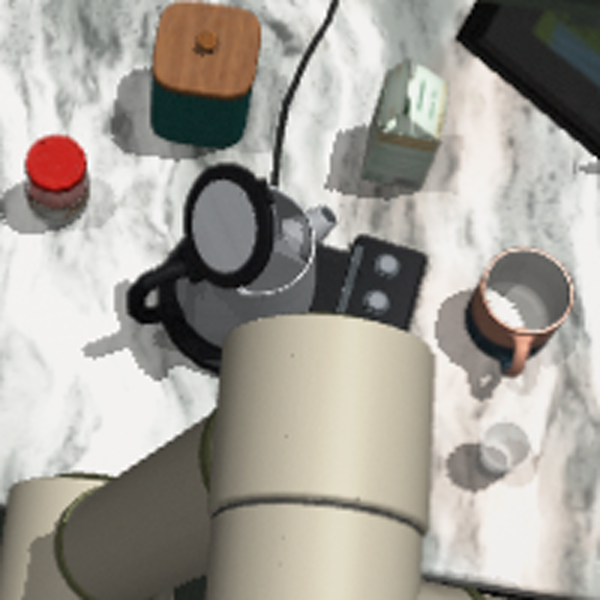

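View pics/sceneA.png

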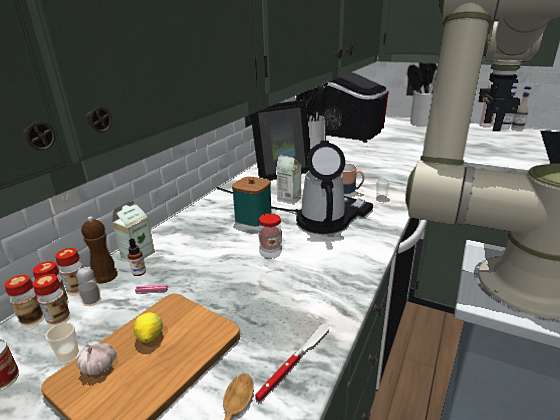

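View pics/topA.png

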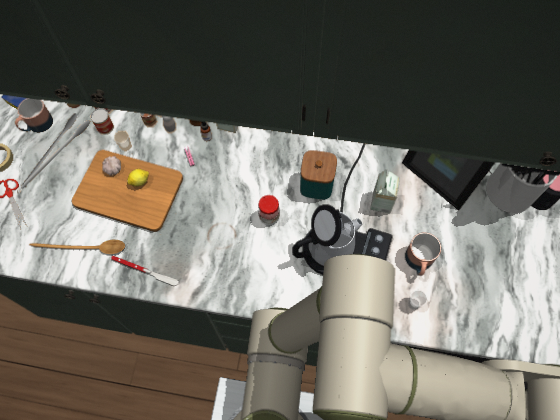

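The scene shows the kettle with its lid open (scene ~(325,165), top ~(325,225)). Two console keys are visible at top (379,238) and (375,250), and the arm hides the rest of the console. I'll measure the lid and the visible keys now, before moving.

```bash
cat > lid.py <<'E'
from h import *
from scipy.optimize import least_squares
np.set_printoptions(precision=4,suppress=True)
for c in ["scene","top"]:
    im,d=manip.camera(c); P=cloud(c,d)
    for l in ["kettle_lid","kettle"]:
        for r in manip.masks_of(l,c)[:1]:
            m=cv2.erode(r["pixels"].astype(np.uint8),np.ones((3,3)))>0
            Q=P[m&(d>0)]
            print(c,l,round(r["p"],2),r["extent"],len(Q),"min",Q.min(0),"max",Q.max(0))
            if l=="kettle_lid":
                q=Q
                for _ in range(4):
                    ctr=q.mean(0);n=np.linalg.svd(q-ctr,full_matrices=False)[2][2];e=(Q-ctr)@n; q=Q[abs(e)<.006]
                print("  plane ctr",ctr,"n",n*np.sign(n[2]),len(q), "zrange",q[:,2].min(),q[:,2].max())
            q=Q[(Q[:,2]>.05)&(Q[:,2]<.13)]
            if l=="kettle" and len(q)>30:
                for h in (.04,.08):
                    s=Q[(Q[:,2]>h)&(Q[:,2]<h+.04)&(Q[:,1]<.03)]
                    f=least_squares(lambda x:np.hypot(s[:,0]-x[0],s[:,1]-x[1])-x[2],[.56,-.085,.066],loss="soft_l1",f_scale=.002)
                    print("  circ",h,len(s),f.x)
for uv in [(379,238.3),(375.3,250)]: print("key",at_z("top",uv,.032))
E
python3 lid.py
```

```text
scene kettle_lid 0.94 [307.8, 140.2, 347.8, 183.4] 1067 min [ 0.4946 -0.0923  0.1622] max [ 0.5865 -0.0188  0.2591]
  plane ctr [ 0.5414 -0.0551  0.2109] n [-0.4195  0.7168  0.5569] 1066 zrange 0.16220692516622232 0.2590660068999162
scene kettle 0.97 [300.1, 142.8, 345.9, 227.2] 2817 min [ 0.4926 -0.1425  0.0248] max [0.6124 0.0238 0.2558]
  circ 0.04 475 [ 0.5576 -0.0829  0.0633]
  circ 0.08 533 [ 0.5567 -0.0811  0.0584]
top kettle_lid 0.98 [309.4, 203.6, 340.5, 245.4] 933 min [ 0.4912 -0.0987  0.1595] max [ 0.5861 -0.0236  0.2619]
  plane ctr [ 0.5386 -0.0614  0.2169] n [-0.4202  0.7138  0.5603] 927 zrange 0.16505225758643166 0.26194641783811534
top kettle 0.68 [291.0, 203.7, 360.6, 266.3] 2205 min [ 0.49   -0.1509  0.0209] max [0.6162 0.0156 0.2633]
  circ 0.04 295 [ 0.5785 -0.0487  0.0724]
  circ 0.08 214 [ 0.5574 -0.0848  0.0608]
key [ 0.6032 -0.2224  0.032 ]
key [ 0.5651 -0.2152  0.032 ]
```

apply_moves([
  [1,0,0,-0.04,0,0,0],
  [1,0,0,-0.07,0,0,0],
  [1,0,0,-0.07,0,0,0],
])

```text
time: 1.35
tcp_pos: [0.14, -0.5068, 0.3785]
orientation: [0.005, 0.991, 0.135, -0.0]
ft_force: [-0.4, -0.4, 0.7]
grip_width: 0.798
grip_force: 0.0
```

```bash
cat > mv.py <<'E'
# commanded-frame helper: shift/turn from (pos,yaw of tool y) to target, in tool axes (tool pointing down)
import numpy as np
def rel(p0,yaw0,p1,yaw1=None):
    a=np.radians(yaw0); y=np.array([np.cos(a),np.sin(a),0]); z=np.array([0,0,-1.]); x=np.cross(y,z)
    d=np.array(p1,float)-np.array(p0,float)
    return np.round([d@x,d@y,d@z, 0 if yaw1 is None else -(yaw1-yaw0)],4)
E
python3 - <<'E'
from mv import *
print(rel([.14,-.506,.373],-74.5,[.533,-.0456,.38],-10.7))
H=np.array([.528,-.037]);p=np.array([.506,-.863])
p0=[.533,-.0456,.38]
for s,z in [(.01,.24),(.021,.234),(.041,.220),(.054,.204),(.062,.189),(.066,.176),(.067,.168),(.067,.165),(.067,.30)]:
    print(s,z,rel(p0,-10.7,[*(H+s*p),z+.064]))
E
```

```text
[ 5.017e-01 -3.386e-01 -7.000e-03 -6.380e+01]
0.01 0.24 [-0.      0.0001  0.076   0.    ]
0.021 0.234 [-0.0083  0.0073  0.082   0.    ]
0.041 0.22 [-0.0234  0.0204  0.096   0.    ]
0.054 0.204 [-0.0332  0.029   0.112   0.    ]
0.062 0.189 [-0.0392  0.0343  0.127   0.    ]
0.066 0.176 [-0.0422  0.0369  0.14    0.    ]
0.067 0.168 [-0.043   0.0375  0.148   0.    ]
0.067 0.165 [-0.043   0.0375  0.151   0.    ]
0.067 0.3 [-0.043   0.0375  0.016   0.    ]
```

apply_moves([
  [1,0.025,-0.017,-0.005,0,0,-3.5],
  [1,0.055,-0.037,-0.007,0,0,-7],
  [1,0.085,-0.057,-0.007,0,0,-11],
  [1,0.115,-0.078,-0.007,0,0,-15],
  [1,0.145,-0.098,-0.007,0,0,-19],
  [1,0.175,-0.118,-0.007,0,0,-23],
  [1,0.205,-0.139,-0.007,0,0,-27],
  [1,0.235,-0.159,-0.007,0,0,-31],
  [1,0.265,-0.179,-0.007,0,0,-35],
  [1,0.295,-0.2,-0.007,0,0,-39],
  [1,0.325,-0.22,-0.007,0,0,-43],
  [1,0.355,-0.24,-0.007,0,0,-47],
  [1,0.385,-0.26,-0.007,0,0,-51],
  [1,0.415,-0.281,-0.007,0,0,-55],
  [1,0.445,-0.301,-0.007,0,0,-59],
  [1,0.475,-0.321,-0.007,0,0,-62],
  [1,0.502,-0.3395,-0.007,0,0,-63.8],
  [1,0.502,-0.3395,-0.007,0,0,-63.8],
  [1,0.502,-0.3395,-0.007,0,0,-63.8],
  [1,0.502,-0.3395,-0.007,0,0,-63.8],
])

```text
time: 3.02
tcp_pos: [0.533, -0.0453, 0.3794]
orientation: [-0.0, 0.77, 0.638, -0.0]
ft_force: [-0.1, -0.1, -0.3]
grip_width: 0.005
grip_force: 0.0
```

apply_moves([
  [1,0,0,0.03,0,0,0],
  [1,0,0,0.055,0,0,0],
  [1,0,0,0.076,0,0,0],
  [1,-0.008,0.007,0.082,0,0,0],
  [1,-0.013,0.012,0.087,0,0,0],
  [1,-0.018,0.016,0.091,0,0,0],
  [1,-0.023,0.02,0.096,0,0,0],
  [1,-0.028,0.025,0.104,0,0,0],
  [1,-0.033,0.029,0.112,0,0,0],
  [1,-0.036,0.032,0.12,0,0,0],
  [1,-0.039,0.034,0.127,0,0,0],
  [1,-0.041,0.036,0.134,0,0,0],
  [1,-0.042,0.037,0.14,0,0,0],
  [1,-0.043,0.0375,0.144,0,0,0],
  [1,-0.043,0.0375,0.146,0,0,0],
  [1,-0.043,0.0375,0.146,0,0,0],
])

```text
time: 4.35
tcp_pos: [0.562, -0.0941, 0.2333]
orientation: [-0.0, 0.77, 0.638, -0.0]
ft_force: [-0.9, 0.1, -0.2]
grip_width: 0.003
grip_force: 0.0
```

```bash
cat > st.py <<'E'
from h import *
im,d=manip.camera("scene");cv2.imwrite("pics/s.png",cv2.resize(im[100:300,230:430],None,fx=2,fy=2))
s=manip.get_obs();print(s["time"],s["tcp_pos"],s["ft_force"],s["ft_torque"])
E
python3 st.py
```

```text
4.4 [ 0.56204196 -0.09406268  0.23370188] [-0.14418918 -0.20041826  0.49897676] [-0.09893873 -0.05205287 -0.02056886]
```

apply_moves([
  [1,0,0,0.001,0,0,0],
  [1,0,0,0.002,0,0,0],
  [1,0,0,0.003,0,0,0],
  [1,0,0,0.004,0,0,0],
  [1,0,0,0.004,0,0,0],
  [1,0,0,0.004,0,0,0],
])

```text
time: 4.9
tcp_pos: [0.5622, -0.0941, 0.2322]
orientation: [0.001, 0.77, 0.638, 0.001]
ft_force: [-6.3, 1.3, 17.0]
grip_width: 0.006
grip_force: 8.2
```

```bash
python3 st.py
```

```text
4.95 [ 0.56222486 -0.09412829  0.23215685] [-6.68886353  1.98507545 16.33917858] [ 0.29558166  1.00522345 -0.00874122]
```

View pics/s.png

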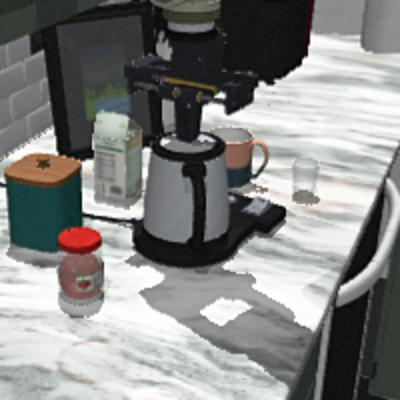

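The lid is shut: it lies level on the rim at crop (192,145), with about 17 N at the expected height. I'll lift and look again.

apply_moves([
  [1,0,0,-0.02,0,0,0],
  [1,0,0,-0.05,0,0,0],
  [1,0,0,-0.08,0,0,0],
  [1,0,0,-0.08,0,0,0],
])

```text
time: 5.28
tcp_pos: [0.5631, -0.0945, 0.3157]
orientation: [0.004, 0.77, 0.638, 0.002]
ft_force: [0.4, 0.2, 0.4]
grip_width: 0.007
grip_force: 0.0
```

```bash
python3 lid.py | head -12; python3 look.py; python3 - <<'E'
import cv2
a=cv2.imread("pics/top0.png")
cv2.imwrite("pics/topc2.png",cv2.resize(a[190:310,290:450],None,fx=5,fy=5,interpolation=cv2.INTER_CUBIC))
E
```

```text
scene kettle_lid 0.92 [305.2, 164.6, 343.3, 185.1] 392 min [ 0.5063 -0.1222  0.161 ] max [ 0.6025 -0.026   0.1706]
  plane ctr [ 0.5519 -0.0692  0.1676] n [-0.0149  0.0289  0.9995] 392 zrange 0.161044419987038 0.17056983204795745
scene kettle 0.74 [299.6, 164.4, 348.1, 225.6] 2122 min [ 0.4927 -0.1358  0.0221] max [0.6081 0.0239 0.1706]
  circ 0.04 488 [ 0.5574 -0.0828  0.0634]
  circ 0.08 512 [ 0.5568 -0.0813  0.0584]
top kettle_lid 0.72 [334.2, 223.7, 354.5, 248.5] 124 min [ 0.5037 -0.1382  0.1604] max [ 0.5751 -0.0906  0.1756]
  plane ctr [ 0.5312 -0.1167  0.1683] n [0.0504 0.0586 0.997 ] 121 zrange 0.16211072841796914 0.17376041344875964
top kettle 0.69 [316.7, 217.7, 361.8, 268.6] 694 min [ 0.4889 -0.1531  0.0305] max [ 0.5946 -0.0635  0.1754]
  circ 0.04 155 [ 0.5568 -0.0858  0.0649]
  circ 0.08 182 [ 0.5565 -0.0865  0.0605]
key [ 0.6032 -0.2224  0.032 ]
key [ 0.5651 -0.2152  0.032 ]
scene kettle_base 0.66 [323.8 219.2] depth: [ 0.5304 -0.0251  0.0431] z: [ 0.5584 -0.0997  0.    ]
scene kettle 0.98 [322.1 215.1] depth: [ 0.5344 -0.0208  0.0578] z: [ 0.5586 -0.0842  0.022 ]
scen
[... 448 characters left out ...]
97.3] depth: [ 0.4964 -0.3084 -0.0012] z: [ 0.4762 -0.2308  0.036 ]
top kettle_base 0.49 [377.6 205. ] depth: [ 0.7059 -0.2077  0.0396] z: [ 0.7258 -0.2121  0.    ]
top kettle 0.74 [328.4 245.6] depth: [ 0.3457 -0.0672  0.5641] z: [ 0.5605 -0.0801  0.022 ]
top lid_top 0.81 [333.2 226.3] depth: [ 0.3842 -0.071   0.5671] z: 
top lid_edge 0.82 [350.5 218.1] depth: [ 0.4203 -0.1028  0.5365] z: 
top key_mid_top 0.53 [374.  248.8] depth: [ 0.5685 -0.2112  0.0313] z: [ 0.5682 -0.2111  0.032 ]
top rocker_end 0.65 [369.1 278.9] depth: [ 0.4744 -0.2058  0.0355] z: [ 0.4742 -0.2057  0.036 ]
6.3833 [ 0.5621 -0.0942  0.3097] [-0.      0.7702  0.6378  0.    ] [ 0.178  -0.2278  0.0897] 0.003311347340778754
```

View pics/topc2.png

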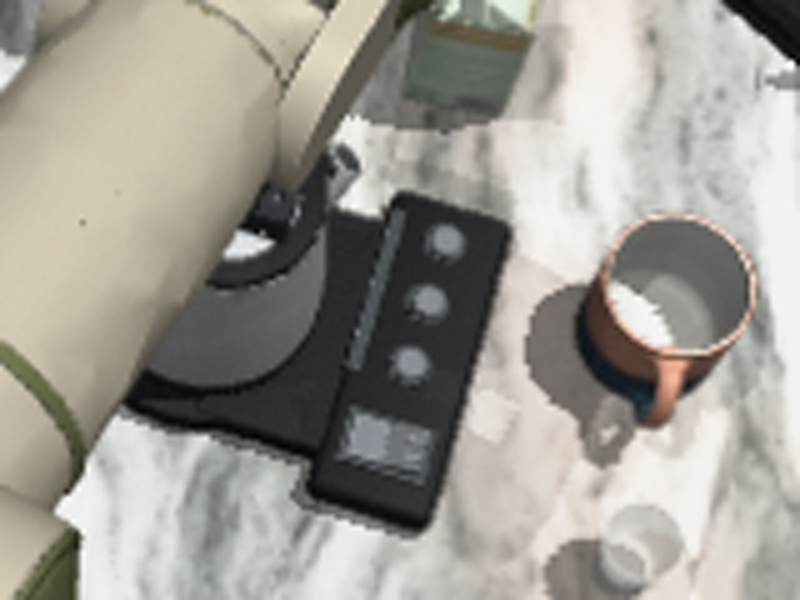

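The top crop shows three keys at crop (445,241), (428,302) and (410,363), and the rocker at (340–440, 405–478). Its raised outer half is at about (412,446).

```bash
python3 - <<'E'
from h import *; from mv import *
f=lambda x,y:(290+x/5-.4,190+y/5-.4)
for n,x,y,z in [("far",445,241,.032),("mid",428,302,.032),("near",410,363,.032),("rock",390,441,.03),("rend",414,447,.036),("tea",455,110,.10),("mug",580,300,.07),("spout",345,160,.14)]:
    print(n,at_z("top",f(x,y),z))
d=manip.camera("top")[1];P=cloud("top",d)
K=np.array([at_z("top",f(x,y),.032) for x,y in [(445,241),(428,302),(410,363)]])
y=(K[2]-K[0])[:2];y/=np.linalg.norm(y);x=np.array([y[1],-y[0]]);b=K.mean(0)[:2]+.125*x+.03*y
print("ybase az",np.degrees(np.arctan2(y[1],y[0])),"base",b,"mid",b-.125*x-.03*y,"rend",b-.141*x+.06*y)
E
```

```text
far [ 0.60454716 -0.22108483  0.032     ]
mid [ 0.56509828 -0.21486509  0.032     ]
near [ 0.52633727 -0.20822493  0.032     ]
rock [ 0.47882811 -0.20184731  0.03      ]
rend [ 0.47545954 -0.21489406  0.036     ]
tea [ 0.65635125 -0.21123425  0.1       ]
mug [ 0.56496188 -0.29494499  0.07      ]
spout [ 0.59691844 -0.14967943  0.14      ]
ybase az 170.66252313444053 base [ 0.55600624 -0.08651374] mid [ 0.56532757 -0.21472495] rend [ 0.4739241  -0.21591051]
```

```bash
python3 - <<'E'
from h import *
np.set_printoptions(precision=4,suppress=True)
for c in ["top","scene"]:
    d=manip.camera(c)[1];P=cloud(c,d)
    for l in ["tea_box","mug","kettle"]:
        for r in manip.masks_of(l,c)[:1]:
            m=cv2.erode(r["pixels"].astype(np.uint8),np.ones((3,3)))>0
            Q=P[m&(d>0)]
            print(c,l,round(r["p"],2),r["extent"],len(Q),np.percentile(Q,[2,98],axis=0).ravel())
            for a,b in ((.02,.06),(.06,.1),(.1,.14)):
                s=Q[(Q[:,2]>a)&(Q[:,2]<b)]
                if len(s)>5: print("   ",a,np.percentile(s,[3,97],axis=0)[:,:2].ravel())
E
```

```text
top tea_box 0.6 [369.9, 176.8, 398.6, 215.1] 613 [ 0.7025 -0.2475  0.0171  0.7595 -0.1906  0.146 ]
    0.02 [ 0.7018 -0.2446  0.7086 -0.1921]
    0.06 [ 0.7024 -0.2443  0.7164 -0.1898]
    0.1 [ 0.7051 -0.2481  0.7608 -0.1971]
top mug 0.72 [405.6, 233.2, 441.5, 275.5] 870 [ 0.5105 -0.3841  0.0045  0.6159 -0.3058  0.0901]
    0.02 [ 0.5321 -0.3841  0.6155 -0.3063]
    0.06 [ 0.5071 -0.3837  0.616  -0.3057]
top kettle 0.64 [316.0, 219.0, 361.4, 267.8] 711 [ 0.4915 -0.1463  0.0399  0.5844 -0.0719  0.1724]
    0.02 [ 0.4905 -0.1345  0.5128 -0.0666]
    0.06 [ 0.4916 -0.1416  0.5259 -0.0719]
    0.1 [ 0.4962 -0.1414  0.5352 -0.0788]
scene tea_box 0.95 [274.8, 158.7, 298.7, 201.1] 836 [ 0.7054 -0.2372  0.0082  0.7677 -0.1842  0.1427]
    0.02 [ 0.705  -0.2314  0.7664 -0.1839]
    0.06 [ 0.7057 -0.2342  0.7664 -0.1847]
    0.1 [ 0.7075 -0.2412  0.7675 -0.1864]
scene mug 0.87 [335.0, 165.0, 360.7, 193.0] 316 [ 0.5352 -0.3856  0.0104  0.6035 -0.3027  0.0872]
    0.02 [ 0.5369 -0.3691  0.5746 -0.3033]
    0.06 [ 0.5352 -0.3856  0.6043 -0.3034]
scene kettle 0.64 [300.5, 164.9, 347.6, 225.6] 2080 [ 0.4947 -0.1102  0.0326  0.6003  0.0192  0.169 ]
    0.02 [ 0.4947 -0.0727  0.6008  0.0057]
    0.06 [ 0.4947 -0.0761  0.5992  0.0186]
    0.1 [ 0.4949 -0.0766  0.597   0.021 ]
```

```bash
python3 -c "
from mv import *
from bench import manip
s=manip.get_obs();print(s['tcp_pos'])
print(rel(s['tcp_pos'],-10.7,[.565,-.2165,.31]),rel(s['tcp_pos'],-10.7,[.565,-.2165,.107]))"
```

```text
[ 0.56210461 -0.09424264  0.30971404]
[-0.1196  0.0255 -0.0003  0.    ] [-0.1196  0.0255  0.2027  0.    ]
```

apply_moves([
  [1,-0.03,0.006,0,0,0,0],
  [1,-0.06,0.013,0,0,0,0],
  [1,-0.09,0.02,0,0,0,0],
  [1,-0.12,0.0255,0,0,0,0],
  [1,-0.12,0.0255,0.01,0,0,0],
  [1,-0.12,0.0255,0.04,0,0,0],
  [1,-0.12,0.0255,0.07,0,0,0],
  [1,-0.12,0.0255,0.1,0,0,0],
  [1,-0.12,0.0255,0.13,0,0,0],
  [1,-0.12,0.0255,0.155,0,0,0],
  [1,-0.12,0.0255,0.175,0,0,0],
  [1,-0.12,0.0255,0.19,0,0,0],
  [1,-0.12,0.0255,0.2,0,0,0],
  [1,-0.12,0.0255,0.203,0,0,0],
  [1,-0.12,0.0255,0.203,0,0,0],
])

```text
time: 8.08
tcp_pos: [0.5647, -0.2166, 0.1064]
orientation: [-0.0, 0.77, 0.638, -0.0]
ft_force: [-0.2, -0.4, 0.5]
grip_width: 0.009
grip_force: 0.0
```

```bash
python3 st.py
```

```text
8.1333 [ 0.56502088 -0.21682033  0.10723143] [ 0.21612101 -0.02595248  0.36997576] [-0.09295971 -0.07160889  0.00525603]
```

View pics/s.png

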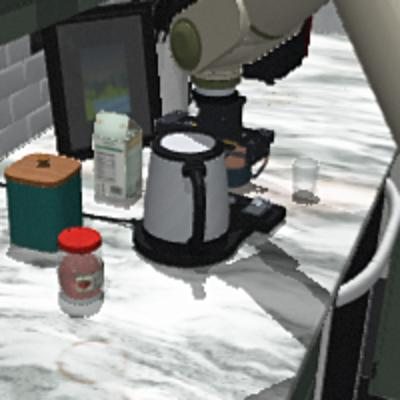

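The gripper is behind the kettle, beside it and over the console, touching nothing. The kettle is still in place at crop (190,190). I'll press in small steps.

apply_moves([
  [1,0,0,0.006,0,0,0],
  [1,0,0,0.01,0,0,0],
  [1,0,0,0.012,0,0,0],
  [1,0,0,0.0135,0,0,0],
  [1,0,0,0.0135,0,0,0],
])

```text
time: 8.55
tcp_pos: [0.5649, -0.2169, 0.0933]
orientation: [0.0, 0.77, 0.638, 0.0]
ft_force: [0.3, 0.9, 2.6]
grip_width: 0.007
grip_force: 1.2
```

Contact, about 2 N. I'll go further, then let the key up.

apply_moves([
  [1,0,0,0.001,0,0,0],
  [1,0,0,0.002,0,0,0],
  [1,0,0,0.003,0,0,0],
  [1,0,0,0.003,0,0,0],
  [1,0,0,0.003,0,0,0],
])

```text
time: 8.97
tcp_pos: [0.565, -0.217, 0.0921]
orientation: [0.0, 0.77, 0.638, 0.0]
ft_force: [-6.6, 2.9, 16.1]
grip_width: 0.004
grip_force: 8.4
```

```bash
python3 -c "
from mv import *
print(rel([.565,-.2168,.0905],-10.7,[.4740,-.2152,.1205]),rel([.565,-.2168,.0905],-10.7,[.474,-.2152,.104]))"
```

```text
[-0.0153 -0.0897 -0.03    0.    ] [-0.0153 -0.0897 -0.0135  0.    ]
```

apply_moves([
  [1,0,0,-0.005,0,0,0],
  [1,0,0,-0.015,0,0,0],
  [1,0,0,-0.03,0,0,0],
  [1,0,0,-0.04,0,0,0],
  [1,0,0,-0.04,0,0,0],
])

```text
time: 9.38
tcp_pos: [0.5655, -0.2173, 0.1326]
orientation: [0.002, 0.77, 0.638, 0.001]
ft_force: [0.0, -0.5, 0.8]
grip_width: 0.002
grip_force: 0.0
```

apply_moves([
  [1,-0.004,-0.025,0,0,0,0],
  [1,-0.008,-0.05,0,0,0,0],
  [1,-0.012,-0.075,0,0,0,0],
  [1,-0.015,-0.09,0,0,0,0],
  [1,-0.015,-0.09,0,0,0,0],
  [1,-0.015,-0.09,0.012,0,0,0],
  [1,-0.015,-0.09,0.022,0,0,0],
  [1,-0.015,-0.09,0.022,0,0,0],
])

```text
time: 10.05
tcp_pos: [0.4734, -0.2144, 0.1062]
orientation: [-0.002, 0.77, 0.638, -0.0]
ft_force: [-0.5, -0.1, -0.9]
grip_width: 0.004
grip_force: 0.0
```

```bash
python3 st.py
```

```text
10.1 [ 0.47366298 -0.21452875  0.10707706] [ 0.84589744 -0.14386562  0.12055386] [-0.0213496  -0.06690734  0.0275433 ]
```

View pics/s.png

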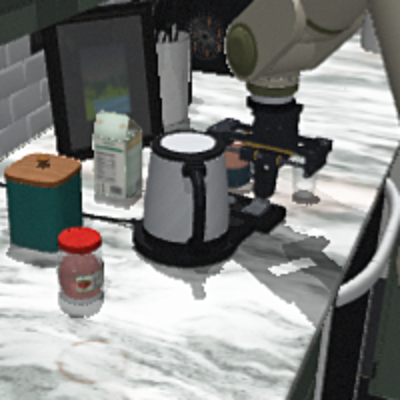

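The fingertips, at about crop (262,195), stand just above the rocker. Now I'll press it gently down.

apply_moves([
  [1,0,0,0.003,0,0,0],
  [1,0,0,0.006,0,0,0],
  [1,0,0,0.009,0,0,0],
  [1,0,0,0.011,0,0,0],
  [1,0,0,0.013,0,0,0],
  [1,0,0,0.0145,0,0,0],
  [1,0,0,0.0145,0,0,0],
  [1,0,0,0.0145,0,0,0],
])

```text
time: 10.77
tcp_pos: [0.4735, -0.2147, 0.0939]
orientation: [-0.0, 0.77, 0.638, 0.0]
ft_force: [-1.2, 0.4, 4.0]
grip_width: 0.009
grip_force: 2.2
```

apply_moves([
  [1,0,0,0.001,0,0,0],
  [1,0,0,0.0015,0,0,0],
  [1,0,0,0.0015,0,0,0],
  [1,0,0,-0.005,0,0,0],
  [1,0,0,-0.03,0,0,0],
  [1,0,0,-0.07,0,0,0],
  [1,0,0,-0.11,0,0,0],
  [1,0,0,-0.15,0,0,0],
  [1,-0.04,-0.01,-0.17,0,0,0],
  [1,-0.08,-0.03,-0.17,0,0,0],
  [1,-0.12,-0.05,-0.17,0,0,0],
  [1,-0.16,-0.07,-0.17,0,0,0],
  [1,-0.2,-0.09,-0.17,0,0,0],
  [1,-0.22,-0.1,-0.17,0,0,0],
  [1,-0.22,-0.1,-0.17,0,0,0],
  [1,-0.22,-0.1,-0.17,0,0,0],
])

```text
time: 12.1
tcp_pos: [0.3332, -0.4134, 0.2634]
orientation: [-0.0, 0.771, 0.637, 0.0]
ft_force: [-0.1, -0.0, 0.1]
grip_width: 0.007
grip_force: 0.0
```

```bash
python3 lid.py | head -12; python3 look.py | grep -E "rocker|top lid|^1"; python3 - <<'E'
import cv2,numpy as np
a=cv2.imread("pics/top0.png");b=cv2.imread("pics/scene0.png")
r=lambda i,f:cv2.resize(i,None,fx=f,fy=f,interpolation=cv2.INTER_CUBIC)
cv2.imwrite("pics/fin.png",np.hstack([r(a[200:300,310:410],4),r(b[150:250,295:395],4)]))
E
```

```text
scene kettle_lid 0.74 [307.4, 167.4, 344.4, 184.6] 401 min [ 0.5059 -0.1268  0.161 ] max [ 0.6026 -0.0259  0.1701]
  plane ctr [ 0.5525 -0.0701  0.1676] n [-0.0121  0.0247  0.9996] 401 zrange 0.16100456997897103 0.17014704081026588
scene kettle 0.68 [299.9, 164.2, 348.6, 225.5] 2128 min [ 0.4925 -0.1268  0.0226] max [0.6151 0.0234 0.1701]
  circ 0.04 491 [ 0.5578 -0.0833  0.0637]
  circ 0.08 515 [ 0.5568 -0.0815  0.0585]
top kettle_lid 0.77 [317.5, 209.3, 352.5, 247.6] 756 min [ 0.5073 -0.1363  0.1609] max [ 0.6055 -0.0377  0.1783]
  plane ctr [ 0.5628 -0.0955  0.1688] n [ 0.0079 -0.0099  0.9999] 734 zrange 0.16263311431096808 0.17500112210998447
top kettle 0.77 [317.2, 208.4, 360.2, 264.7] 1105 min [ 0.5014 -0.1533  0.0065] max [ 0.6875 -0.04    0.1783]
  circ 0.04 35 [ 0.5513 -0.0902  0.0583]
  circ 0.08 74 [ 0.5508 -0.0919  0.053 ]
key [ 0.6032 -0.2224  0.032 ]
key [ 0.5651 -0.2152  0.032 ]
top lid_hinge 0.59 [315.8 236.8] depth: [ 0.3169 -0.0422  0.6672] z: [ 0.526  -0.0405  0.158 ]
top lid_top 0.64 [335.8 226.3] depth: [ 0.5621 -0.0891  0.1643] z: 
top lid_edge 0.65 [353.7 222. ] depth: [ 0.5799 -0.1346  0.1699] z: 
top rocker_end 0.44 [373.2 280.8] depth: [ 0.4738 -0.2187  0.0265] z: [ 0.4706 -0.2176  0.036 ]
13.2 [ 0.3343 -0.4124  0.2637] [0.     0.7702 0.6378 0.    ] [0.0294 0.1468 0.0968] 0.0035551037807063698
```

View pics/fin.png

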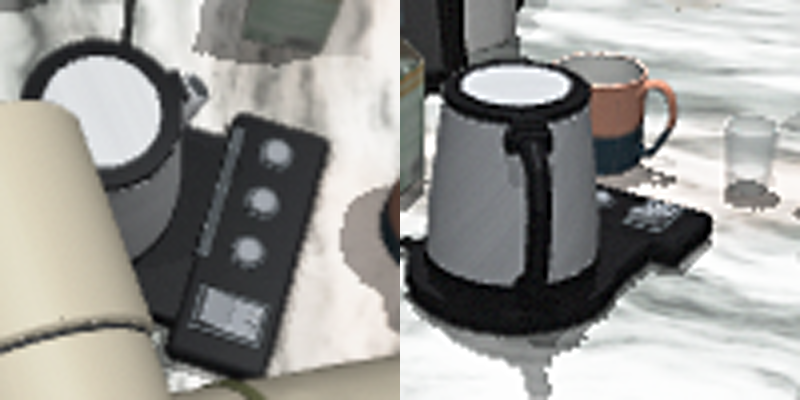

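The final picture shows the lid flat, the kettle seated and the keys at (277,152), (262,202) and (248,250). I'll check the rocker's tilt at (228,310) by depth.

```bash
python3 - <<'E'
from h import *
P=cloud("top",np.mean([manip.camera("top")[1] for _ in range(4)],0))
b=np.array([.556,-.0865]);a=np.radians(170);y=np.array([np.cos(a),np.sin(a)]);x=np.array([y[1],-y[0]])
q=P.reshape(-1,3);l=np.c_[(q[:,:2]-b)@x,(q[:,:2]-b)@y]
for lo in range(-150,-100,8):
    m=(l[:,0]*1e3>=lo)&(l[:,0]*1e3<lo+8)&(abs(l[:,1]-.06)<.01); print(lo,m.sum(),np.round(np.median(q[m,2]),4))
for k in (.01,-.03,-.07):
    m=(np.hypot(l[:,0]+.125,l[:,1]-k)<.007);print("key",k,np.round(np.median(q[m,2]),4))
E
```

```text
-150 21 0.0301
-142 20 0.0303
-134 18 0.0314
-126 21 0.0315
-118 18 0.0355
-110 17 0.0354
-102 20 0.0275
key 0.01 0.0331
key -0.03 0.033
key -0.07 0.0329
```

The rocker's outer half is level and its inner end is raised, so it is on. All three keys are up.

```bash
python3 -c "
from bench import manip
print(manip.job_done())"
```

```text
the job is handed in; nothing more can be done
None
```

The job is handed in, verdict not shown: by my last measurements the lid is shut, the middle key was pressed and let back up, the rocker is on, and the kettle is seated on its base.

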